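# Dose the sample cups at the bench dispenser

### The arm

A 6-joint arm with a two-finger parallel gripper is mounted at the origin on the work surface. World frame = base frame: x ahead of the robot, y to its left, z up, the work surface at z = 0. Lengths are in m, angles in degrees, forces in N, time in s.
With the tool pointing down it reaches from about 0.25 to 0.725 m from the base axis. Payload 9.7 kg.
Tool frame: the origin (TCP) lies midway between the tips of the shut fingers; the grasp point (between the pads) lies 19 mm behind it (bot.pinch_z is the distance from the TCP to the grasp point, in m); z points along the fingers, y is the line along which they close (so a half turn about z gives the same grasp; the last joint's range is limited). The gripper opens to 85 mm and grips with 20 to 120 N. Pads are 22 mm wide; open, the fingers measure 114 mm over their backs; the gripper's body (76 mm by 85 mm) begins 54 mm behind the grasp point. The pads swing forward as they close: fully open they stand 13 mm farther back than shut.
Start: joints at [71.448, 4.979, 10.078, 95.1, 0, 90], TCP at [0.175, 0.521, 0.231] pointing down, gripper open.
Joint ranges: [-179.16, 179.16], [-48.56, 103.87], [-65.8, 70.77], [-126.05, 130.52], [-82.76, 87.17], [-180, 180]. Speed limits (degrees/s): [127.2, 127.2, 147.25, 180, 180, 180].

### API

Orientations are given as [roll, pitch, yaw] about the fixed x, y, z axes, in that order (R = Rz(yaw) Ry(pitch) Rx(roll)).
In Python, from workcell import sensors, camera, camera_params, ticket, bot gives the robot as it stands.
- The arm moves only by the shell command python3 -m jog 'ROWS' [FORCE]. ROWS is JSON, a list that holds one entry, the list of rows, each a list of 5 numbers: the shift along the world's x, y, z in units of 50 mm (1.0 is 50 mm), then the turn about the world's z in units of 5 degrees (1.0 is 5 degrees), then the opening, from 0 (shut) to 1 (fully open). In form: [[[tx, ty, tz, yaw, grip], ...]]. A call has 1 to 8 rows; each row shifts and turns the commanded pose from where the row before left it; what a row does not reach is not made up. A row lasts 1/10 s, in which the tool goes at most 50 mm and 8.59 degrees, less where a joint would pass 70% of its speed; a pose out of reach is approached as far as the arm can. A call is refused whole if a number of a shift passes 1 or a number of a turn 1, either way. A call with a gripper value outside its range is refused whole. The fingers move at their own pace and stop on an object; FORCE is the grip in N (left out, the last holds). Time passes only in rows, so rows that do not move let the fingers close. It gives the time, the measured TCP pose, the force, the opening and the grip force at its end, in the units of the state.
- sensors.get_obs(): the state, without advancing time (a new reading comes with each control period).
- camera(name): name is "scene" or "top"; returns the picture (400x640x3 uint8, blue, green, red); there is no depth.
- camera_params(name): a dict with "fx", "fy", "cx", "cy" (pixels), "k1" (the pictures are not rectified: a ray, as slopes to the right and down, at radius r is drawn at 1 + k1 r^2 times it, then the intrinsics apply), "T" (4x4, takes a point from camera to world coordinates). Camera axes: x right, y down, z forward; pixel columns grow to the right and rows downward; lengths in m; the calibration is good to about 2 mm. A picture is of the moment at which its call begins. camera_params takes no time and is no camera call.
- ticket.job_done(): hands the job in; it is judged then, once.
The state is a dict: "time": time; "q": joint angles; "qd": joint speeds; "joint_efforts": joint torques, N m; "ee_pos": TCP position; "tcp_rot": TCP orientation; "wrist_force": force on the tool from outside, world axes, zero at the start; "torque": the same for the moment, N m; "opening": finger opening in m; "grasp_force": force on a finger pad.
Only numpy, scipy, OpenCV 4.12 (cv2) and the standard library are available. Lean on these libraries where they do the work, as an engineer would, in place of code of your own. Each camera call takes 0.05 s, during which the arm holds its last target. There are 200 camera calls.

### The job

Set the bench dispenser by sliding its dose stop, while the yellow clamp bar is still loose, until its white line is level with the red marker clip, then turn the clamp bar clockwise until it is tight. Stand every cup upright on a filling spot of its own, centred on the printed ring in its bay, and with all of them there press the orange plunger down to its soft first stop, pause there for a second, press on to the hard second stop, pause, and let it rise fully. Then stand all the cups upright in the grey tray, and leave the dispenser set and the mouse, wash bottle and tip box where they are.

Things in the scene. Friction and masses are not known exactly. Their poses are not given: they have to be found in the camera images.
- dose_stop (a joint): travel of the dark steel dose stop (block 44 x 40 x 10 mm) along its slotted rail on top of the white dispenser, 0 to 0.105 m, growing towards the station's +y (its left); slides with about 3 N of friction and stays where it is left; it can be slid by holding the yellow bar on it
- pointer (a point): far (+x) end of the white line across the middle of the dose stop, on its top face, 89 mm above the table; moves with the stop; its y axis is the sliding direction
- mark_line (a point): top middle of the red marker clip (14 x 6 x 12 mm, fixed) on the scale beside the rail; axes as the station's. The stop is set when pointer and mark_line have the same position along y of this frame (within 4 mm)
- clamp (a joint): turn of the yellow clamp bar on the dose stop: 0 loose, grows clockwise seen from above, end stop at 1.3 rad; above 1.15 it is tight; needs about 0.06 N m; stays where it is left
- clamp_grip (a point): centre of the part of the yellow clamp bar to grip: bar 34 mm long (its x axis) x 12 mm thick (its y axis) x 30 mm tall, on top of a black disc on the dose stop. This point, on the turning axis, is 13 mm below the bar's top and 17 mm above the disc. Sits on the dose stop, moves and turns with it
- plunger_top (a point): centre of the top face of the orange plunger button (38 mm diameter, about 127 mm above the table at rest), pressed straight down; its black sleeve stands under it
- first_travel (a joint): first travel of the plunger, 0 (up) to 0.012 m (first stop), against a light spring of 2 N rising to 5 N; springs back when let go
- second_travel (a joint): second travel of the plunger, which adds to the first: stays near 0 until the push exceeds about 8 N, then 0 to 0.008 m (hard second stop) rising to 14 N; the whole plunger has then gone down 20 mm; springs back when let go
- spot1 (a point): centre of a filling spot, a white ring of 44 mm on the deck, 3 mm above the table; 4 spots 75 mm apart along the station's y. Grey dividers (top 12 mm above the table) 27 mm to each side and a ledge as tall 26 mm behind (+x) make a bay open to the front. Nozzle tip 27 mm behind, 73 mm up; white housing from 45 mm behind, 75 mm tall, rail and plunger on it 105 mm behind. x, y axes: the station's
- spot2 (a point): centre of a filling spot, a white ring of 44 mm on the deck, 3 mm above the table; 4 spots 75 mm apart along the station's y. Grey dividers (top 12 mm above the table) 27 mm to each side and a ledge as tall 26 mm behind (+x) make a bay open to the front. Nozzle tip 27 mm behind, 73 mm up; white housing from 45 mm behind, 75 mm tall, rail and plunger on it 105 mm behind. x, y axes: the station's
- spot3 (a point): centre of a filling spot, a white ring of 44 mm on the deck, 3 mm above the table; 4 spots 75 mm apart along the station's y. Grey dividers (top 12 mm above the table) 27 mm to each side and a ledge as tall 26 mm behind (+x) make a bay open to the front. Nozzle tip 27 mm behind, 73 mm up; white housing from 45 mm behind, 75 mm tall, rail and plunger on it 105 mm behind. x, y axes: the station's
- spot4 (a point): centre of a filling spot, a white ring of 44 mm on the deck, 3 mm above the table; 4 spots 75 mm apart along the station's y. Grey dividers (top 12 mm above the table) 27 mm to each side and a ledge as tall 26 mm behind (+x) make a bay open to the front. Nozzle tip 27 mm behind, 73 mm up; white housing from 45 mm behind, 75 mm tall, rail and plunger on it 105 mm behind. x, y axes: the station's
- cup1_center (a point): white open plastic cup, 36 mm outside diameter, 60 mm tall, about 40 g, stands upright; this point is its centre, half-way up (30 mm above its foot), z up its axis. May be absent (None from the start)
- cup2_center (a point): yellow open plastic cup, 36 mm outside diameter, 60 mm tall, about 40 g, stands upright; this point is its centre, half-way up (30 mm above its foot), z up its axis. May be absent (None from the start)
- cup3_center (a point): red open plastic cup, 36 mm outside diameter, 60 mm tall, about 40 g, stands upright; this point is its centre, half-way up (30 mm above its foot), z up its axis. May be absent (None from the start)
- cup4_center (a point): blue open plastic cup, 36 mm outside diameter, 60 mm tall, about 40 g, stands upright; this point is its centre, half-way up (30 mm above its foot), z up its axis. May be absent (None from the start)
- mat_top (a point): centre of the green mat (170 x 170 x 2 mm) on which the clean cups wait; top surface
- tray_in (a point): centre of the inner floor of the shallow grey out tray, 180 x 180 mm outside, 4 mm walls, 15 mm tall (fixed to the table), which takes up to four cups two by two, 72 mm apart; inner floor 4 mm above the table; x and y along its sides
- mouse_center (a point): centre of the black computer mouse (100 x 60 x 22 mm), not to be disturbed
- wash_center (a point): centre of the white wash bottle (60 mm diameter, 160 mm tall), not to be disturbed
- tipbox_center (a point): centre of the blue tip box (85 x 120 x 70 mm), not to be disturbed

How it is judged:
By the outcome, as a careful person would: the job done as asked, in the order asked, and still so for the second after the job is handed in, with the robot touching nothing.
Of cup1, cup2, cup3, cup4 only 2 to 4 are there at a start; the rules pass over those that are not, and their reading is None.
At some moment in a run one of cup1, cup2, cup3, cup4 may be knocked a few centimetres aside while the robot is not near it.
Once in a run the grip may slacken for a moment while it holds something.
It also fails if it takes over 210 s, if anything falls off the work surface, if the arm or the gripper's body presses on something with over 40 N, if the wrist force passes 120 N, or if a joint passes its speed limit or range.

## Working session

There is one attempt and no reset: what is moved stays moved. The work goes in short steps, Python scripts to look and compute and a shell command to move; the robot and the scene stay as the last step left them, time stands still between calls to the robot, and variables do not carry over. Pictures are saved under pics/ and viewed, at most 14 in all, crops included, and the job is handed in when it is done.

```bash
ls; mkdir -p pics; cat > h.py <<'E'
import numpy as np, cv2
from workcell import sensors, camera, camera_params, bot
def ray(n,u,v):
    p=camera_params(n); xd=(u-p['cx'])/p['fx']; yd=(v-p['cy'])/p['fy']
    x,y=xd,yd
    for _ in range(20):
        s=1+p['k1']*(x*x+y*y); x,y=xd/s,yd/s
    T=np.array(p['T']); return T[:3,3], T[:3,:3]@np.array([x,y,1.])
def at(n,u,v,z):
    o,d=ray(n,u,v); return o+d*(z-o[2])/d[2]
def proj(n,P):
    p=camera_params(n); T=np.array(p['T']); c=T[:3,:3].T@(np.array(P)-T[:3,3])
    x,y=c[0]/c[2],c[1]/c[2]; s=1+p['k1']*(x*x+y*y)
    return p['fx']*x*s+p['cx'],p['fy']*y*s+p['cy']
E
python3 - <<'E'
from h import *
for n in('scene','top'):
    cv2.imwrite(f'pics/{n}0.png',camera(n)); p=camera_params(n); print({k:v for k,v in p.items() if k!='T'}); print(np.round(p['T'],3))
print(sensors.get_obs(), bot.pinch_z)
E
```

```text
pics
{'fx': 508.86435331517595, 'fy': 508.86435331517595, 'cx': 311.1817914602399, 'cy': 192.40684487260512, 'k1': -0.12180991362054806}
[[-0.677  0.591 -0.438  1.125]
 [ 0.736  0.549 -0.395  0.528]
 [ 0.007 -0.59  -0.807  1.131]
 [ 0.     0.     0.     1.   ]]
{'fx': 394.1954715262222, 'fy': 394.1954715262222, 'cx': 321.7388777176537, 'cy': 191.22194220467227, 'k1': -0.09502872438541804}
[[ 7.000e-03 -9.950e-01  1.030e-01  4.680e-01]
 [-1.000e+00 -7.000e-03  1.000e-03  6.000e-03]
 [-1.000e-03 -1.030e-01 -9.950e-01  1.216e+00]
 [ 0.000e+00  0.000e+00  0.000e+00  1.000e+00]]
{'time': 0.1, 'q': array([7.14484896e+01, 5.00765535e+00, 1.00388980e+01, 9.50987564e+01,
       1.02608976e-04, 9.00019917e+01]), 'qd': array([ 0.06073142, -0.09254128,  0.06134052,  0.0117372 ,  0.05112802,
       -0.00711425]), 'joint_efforts': array([-6.00324674e-04, -5.21563518e+01,  4.65653586e+01,  1.61524129e-02,
       -1.28087540e-04, -1.72147949e-06]), 'ee_pos': array([0.17492207, 0.52123082, 0.23065591]), 'tcp_rot': array([-1.79932486e+02, -1.00261973e-04,  1.61446498e+02]), 'wrist_force': array([ 0.16940368, -0.01373603,  0.33121463]), 'torque': array([ 0.01824776,  0.00110931, -0.0035385 ]), 'grasp_force': 0.0, 'opening': 0.08542585896124785} 0.0187
```

View pics/top0.png

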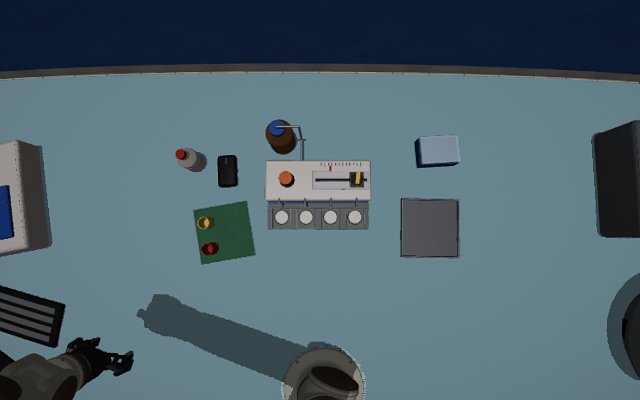

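View pics/scene0.png

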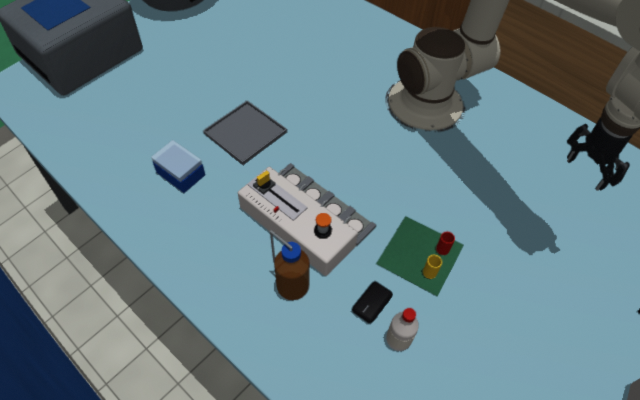

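The top view shows two cups: yellow at (206,222) and red at (210,249), both on the mat. The dispenser spans (265-370,160-230), with the yellow bar at (358,178), red clip at (330,168), plunger at (286,178) and tray at (430,228). A brown bottle stands behind it. Next I'll zoom in.

```bash
python3 - <<'E'
from h import *
a=cv2.imread('pics/top0.png'); b=cv2.imread('pics/scene0.png')
c1=cv2.resize(a[110:240,255:380],None,fx=4,fy=4,interpolation=cv2.INTER_CUBIC)
c2=cv2.resize(b[150:300,225:385],None,fx=3.5,fy=3.5,interpolation=cv2.INTER_CUBIC)[:520]
w=np.zeros((525,800,3),np.uint8)
c1=cv2.resize(c1,(380,395)); c2=cv2.resize(c2,(415,389)); w=np.hstack([c1[:389],c2]); cv2.imwrite('pics/crop.png',w)
hs={n:cv2.cvtColor(i,cv2.COLOR_BGR2HSV) for n,i in(('top',a),('scene',b))}
R={'yellow':((20,120,60),(35,255,255)),'red':((0,170,50),(5,255,255)),'red2':((172,150,50),(180,255,255)),'orange':((6,170,120),(14,255,255)),'green':((50,80,30),(85,255,140))}
for n in hs:
  for k,(l,u) in R.items():
    N,L,S,C=cv2.connectedComponentsWithStats(cv2.inRange(hs[n],l,u))
    for i in range(1,N):
      if S[i,4]>6: print(n,k,S[i],np.round(C[i],1))
# white rings
for n,u,v,z in[('top',281.5,217,.003),('top',306,217,.003),('top',330.5,217,.003),('top',355,217,.003),('top',286,178,.127),('top',401,199,.015),('top',459,199,.015),('top',401,257,.015),('top',459,257,.015),('top',330,169,.087),('top',358,178,.11),
 ('scene',293,180,.003),('scene',355.5,225.5,.003),('scene',323,219,.127),('scene',276,209,.087),('scene',263,178,.11)]:
  print(n,u,v,np.round(at(n,u,v,z),4))
E
```

```text
top yellow [355 172   6  12  60] [357.6 177.5]
top yellow [197 217  13  12  99] [203.6 222.6]
top red [176 150   9   9  65] [179.9 153.7]
top red [202 243  12  12  62] [208.8 248.2]
top red [201 249   5   6   8] [202.5 251.6]
top orange [279 171  13  13 123] [285.1 177.3]
top green [ 193  201   62   63 2610] [226.1 231.8]
scene yellow [257 171  13  15 130] [262.7 178.1]
scene yellow [423 254  19  25 332] [432. 266.]
scene red [274 207   4   5  12] [275.8 208.8]
scene red [437 232  17  23 270] [444.8 243.1]
scene red [403 309  12  13 128] [408.6 314.9]
scene orange [316 213  15  13 151] [322.9 219.3]
scene green [ 0  0 15  8 71] [5.  2.4]
scene green [  0  22  22  50 542] [ 6.7 50.7]
scene green [  0 120   5   8  22] [  1.2 123.6]
scene green [ 377  217   86   79 3159] [416.8 255. ]
top 281.5 217 [0.513  0.1306 0.003 ]
top 306 217 [0.5136 0.0552 0.003 ]
top 330.5 217 [ 0.5141 -0.0201  0.003 ]
top 355 217 [ 0.5145 -0.0955  0.003 ]
top 286 178 [0.6172 0.1071 0.127 ]
top 401 199 [ 0.5699 -0.236   0.015 ]
top 459 199 [ 0.5709 -0.4173  0.015 ]
top 401 257 [ 0.3935 -0.2341  0.015 ]
top 459 257 [ 0.3931 -0.4132  0.015 ]
top 330 169 [ 0.6497 -0.0163  0.087 ]
top 358 178 [ 0.6208 -0.0953  0.11  ]
scene 293 180 [ 0.5159 -0.0903  0.003 ]
scene 355.5 225.5 [0.513  0.1341 0.003 ]
scene 323 219 [0.6184 0.1096 0.127 ]
scene 276 209 [ 0.6555 -0.0123  0.087 ]
scene 263 178 [ 0.6209 -0.0919  0.11  ]
```

View pics/crop.png

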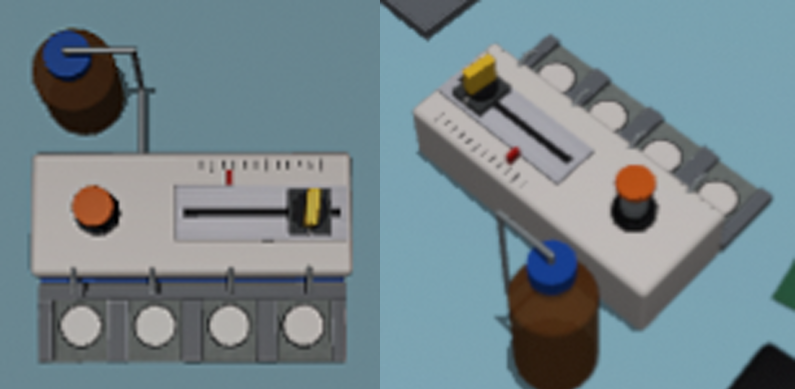

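The crop shows the bar on the stop at the right (−y) end of the rail, tilted slightly clockwise. The red clip is about 80 mm to its left, and the nozzles overhang the four bays. Now I'll refine the cups, bar and clip.

```bash
cat >> h.py <<'E'
def tri(a,b):
    (o1,d1),(o2,d2)=ray('top',*a),ray('scene',*b)
    s=np.linalg.lstsq(np.c_[d1,-d2],o2-o1,rcond=None)[0]
    p,q=o1+s[0]*d1,o2+s[1]*d2
    return np.round((p+q)/2,4),round(float(np.linalg.norm(p-q)),4)
HUE={'yellow':[(18,34)],'red':[(0,6),(170,180)],'orange':[(5,14)]}
def blobs(img,c,roi,smin=110,vmin=30,amin=6):
    h=cv2.cvtColor(img,cv2.COLOR_BGR2HSV); m=sum(cv2.inRange(h,(a,smin,vmin),(b,255,255)) for a,b in HUE[c])
    k=np.zeros_like(m); x0,y0,x1,y1=roi; k[y0:y1,x0:x1]=m[y0:y1,x0:x1]
    N,L,S,C=cv2.connectedComponentsWithStats(k)
    out=[]
    for i in range(1,N):
        if S[i,4]>=amin:
            r=cv2.minAreaRect(cv2.convexHull(np.argwhere(L==i)[:,::-1].astype(np.float32)))
            out.append((S[i].tolist(),np.round(r[0],1).tolist(),np.round(C[i],1).tolist(),round(r[2],1),np.round(r[1],1).tolist()))
    return out
def cups(t,s):
    for c in('yellow','red'):
        for n,i,roi in(('top',t,(190,195,470,262)),('scene',s,(200,95,470,292))):
            for b in blobs(i,c,roi,90,25,20):
                print(c,n,b[0],b[2],np.round(at(n,*b[1],.032)[:2],4),np.round(at(n,*b[2],.032)[:2],4))
E
python3 - <<'E'
from h import *
t=cv2.imread('pics/top0.png'); s=cv2.imread('pics/scene0.png')
cups(t,s)
for n,i,r in(('top',t,(320,160,340,176)),('scene',s,(268,200,285,216))): print(n,blobs(i,'red',r,90,25,3))
print('bar',tri((357.6,177.5),(262.7,178.1)))
print(blobs(t,'yellow',(345,165,370,192)))
print('plunger',tri((285.1,177.3),(322.9,219.3)))
E
```

```text
yellow top [197, 217, 17, 12, 175] [205.0, 222.7] [0.4932 0.3595] [0.4926 0.3595]
yellow scene [257, 171, 13, 16, 142] [262.8, 178.3] [ 0.5835 -0.1389] [ 0.5835 -0.1389]
yellow scene [423, 254, 19, 25, 333] [432.0, 266.1] [0.4925 0.3565] [0.4919 0.3576]
red top [201, 243, 17, 13, 171] [209.0, 248.5] [0.4138 0.3449] [0.4153 0.3449]
red scene [274, 206, 5, 6, 22] [275.9, 208.5] [ 0.6296 -0.0419] [ 0.6298 -0.0421]
red scene [437, 232, 18, 23, 291] [445.2, 242.8] [0.4154 0.3439] [0.4145 0.3445]
top [([329, 166, 2, 5, 9], [329.5, 168.0], [329.6, 167.8], 90.0, [4.0, 1.0])]
scene [([274, 206, 5, 6, 22], [276.0, 208.5], [275.9, 208.5], 90.0, [5.0, 4.0])]
bar (array([ 0.6218, -0.0935,  0.1092]), 0.0018)
[([354, 172, 7, 13, 70], [357.3, 178.0], [357.3, 177.8], 6.3, [5.4, 12.5])]
plunger (array([0.6191, 0.1098, 0.1267]), 0.0002)
```

```bash
R='python3 -m jog'
python3 -m jog '[[[0.27,-0.38,0,-1,0.6],[0.27,-0.38,0,-1,0.6],[0.27,-0.38,0,-1,0.6],[0.27,-0.38,0,-1,0.6],[0.27,-0.38,0,-1,0.6],[0.27,-0.38,0,-1,0.6],[0.27,-0.38,0,-1,0.6],[0.27,-0.38,0,-1,0.6]]]' 40
python3 -m jog '[[[0.27,-0.38,0,-1,0.6],[0.27,-0.38,0,-1,0.6],[0.27,-0.38,0,-1,0.6],[0.27,-0.38,0,-1,0.6],[0.27,-0.38,0,-1,0.6],[0.27,-0.38,0,-1,0.6],[0.27,-0.38,0,-1,0.6],[0.27,-0.38,0,-1,0.6]]]'
python3 -m jog '[[[0.27,-0.38,0,-1,0.6],[0.27,-0.38,0,-1,0.6],[0.27,-0.38,0,-1,0.6],[0.27,-0.38,0,-1,0.6],[0.27,-0.38,0,-1,0.6],[0.27,-0.38,0,-1,0.6],[0.27,-0.38,0,-1,0.6],[0.27,-0.38,0,-1,0.6]]]'
python3 -m jog '[[[0.27,-0.38,0,-1,0.6],[0.27,-0.38,0,-1,0.6],[0.27,-0.38,0,-1,0.6],[0.27,-0.38,0,-1,0.6],[0.27,-0.38,0,-1,0.6],[0.27,-0.38,0,-1,0.6],[0.27,-0.38,0,-1,0.6],[0.27,-0.38,0,-1,0.6]]]'
python3 -m jog '[[[0,0,0,-1,0.6],[0,0,0,-0.4,0.6],[0,0,0,0,0.6]]]'
```

```text
time: 0.9
ee_pos: [0.2833, 0.3685, 0.231]
tcp_rot: [-180.0, 0.0, 121.2]
wrist_force: [0.1, -1.2, 0.2]
opening: 0.0514
grasp_force: 0.0
time: 1.7
ee_pos: [0.3913, 0.2165, 0.231]
tcp_rot: [-180.0, 0.0, 81.2]
wrist_force: [0.5, 0.3, 0.0]
opening: 0.0515
grasp_force: 0.0
time: 2.5
ee_pos: [0.4993, 0.0645, 0.2309]
tcp_rot: [-180.0, 0.0, 41.2]
wrist_force: [-0.3, 0.8, 0.0]
opening: 0.0509
grasp_force: 0.0
time: 3.3
ee_pos: [0.6073, -0.0874, 0.2308]
tcp_rot: [-180.0, 0.0, 1.2]
wrist_force: [0.3, 0.0, -0.4]
opening: 0.0512
grasp_force: 0.0
time: 3.6
ee_pos: [0.6069, -0.0868, 0.2307]
tcp_rot: [-180.0, 0.1, -5.6]
wrist_force: [0.0, -0.2, -0.1]
opening: 0.0514
grasp_force: 0.0
```

```bash
python3 -m jog '[[[0.14,-0.07,-0.4,0,0.6],[0.14,-0.07,-0.4,0,0.6],[0,0,-0.5,0,0.6],[0,0,-0.5,0,0.6],[0,0,-0.4,0,0.6],[0,0,-0.2,0,0.6],[0,0,-0.2,0,0.6],[0,0,0,0,0.6]]]'
python3 -m jog '[[[0,0,0,0,0],[0,0,0,0,0],[0,0,0,0,0],[0,0,0,0,0],[0,0,0,0,0],[0,0,0,0,0]]]' 40
python3 - <<'E'
from h import *
t=camera('top'); s=camera('scene')
w=np.hstack([cv2.resize(t[110:240,255:385],(395,395),interpolation=2),cv2.resize(s[140:270,225:355],(395,395),interpolation=2)]); cv2.imwrite('pics/g1.png',w)
E
```

```text
time: 4.4
ee_pos: [0.6206, -0.0934, 0.1004]
tcp_rot: [-180.0, 0.1, -5.5]
wrist_force: [0.7, 0.1, -0.3]
opening: 0.0511
grasp_force: 0.0
time: 5.0
ee_pos: [0.6216, -0.0935, 0.1024]
tcp_rot: [-180.0, -0.1, -5.5]
wrist_force: [1.0, 0.5, 5.5]
opening: 0.0113
grasp_force: 43.0
```

View pics/g1.png

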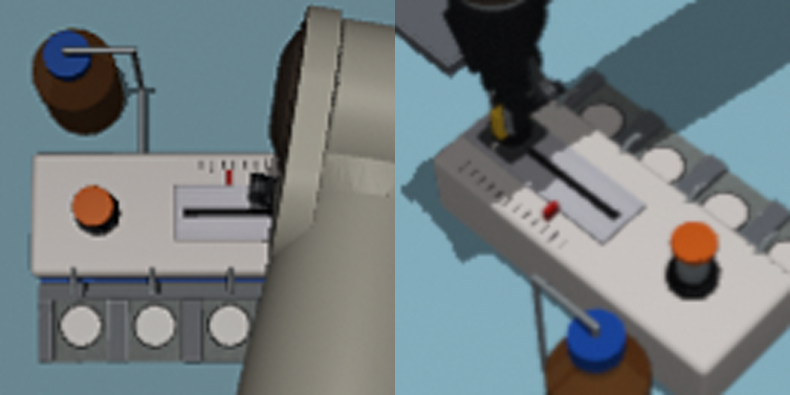

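The bar is gripped, with the opening at 11 mm and the tips lightly touching the disc. I'll ease up 2 mm and slide the stop about 79 mm toward +y.

```bash
python3 -m jog '[[[0,0,0.04,0,0],[0,0.2,0,0,0],[0,0.2,0,0,0],[0,0.2,0,0,0],[0,0.2,0,0,0],[0,0.2,0,0,0],[0,0.2,0,0,0],[0,0.2,0,0,0]]]'
python3 -m jog '[[[0,0.18,0,0,0],[0,0,0,0,0],[0,0,0,0,0]]]'
python3 - <<'E'
from h import *
s=camera('scene');t=camera('top')
print('clip',tri((329.6,167.8),(275.9,208.5)), at('top',329.6,167.8,.086), at('scene',275.9,208.5,.084))
a=cv2.resize(s[175:255,235:355],(780,520),interpolation=2); cv2.imwrite('pics/g2.png',a)
E
```

```text
time: 5.9
ee_pos: [0.6209, -0.0403, 0.1026]
tcp_rot: [-179.4, -0.1, -3.9]
wrist_force: [10.2, -3.6, -7.2]
opening: 0.0112
grasp_force: 41.0
time: 6.2
ee_pos: [0.6208, -0.0346, 0.1026]
tcp_rot: [-179.1, -0.1, -3.5]
wrist_force: [10.4, 1.7, -7.7]
opening: 0.0112
grasp_force: 41.1
clip (array([ 0.6536, -0.015 ,  0.0845]), 0.0003) [ 0.65342354 -0.01511313  0.086     ] [ 0.65325779 -0.01513784  0.084     ]
```

View pics/g2.png

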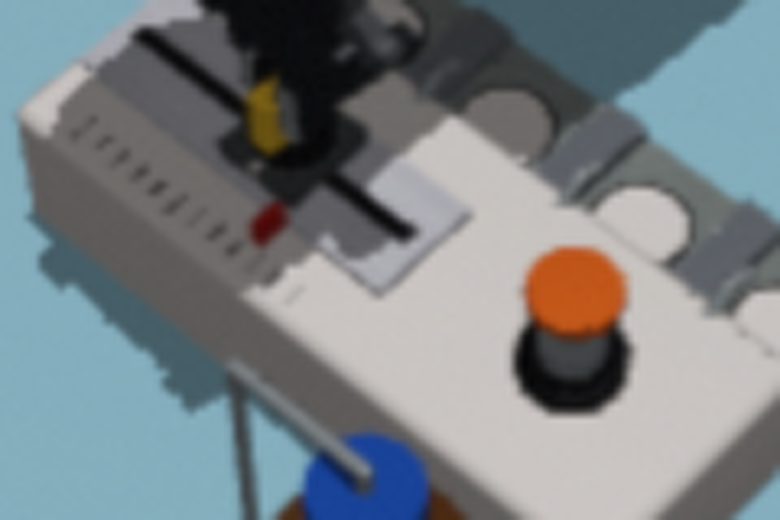

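The stop is about 20 mm short of the clip and the tool is slightly strained, so I'll relieve that and continue slowly.

```bash
python3 -m jog '[[[0.03,0,-0.03,0,0],[0,0.1,0,0,0],[0,0.1,0,0,0],[0,0.1,0,0,0],[0,0,0,0,0],[0,0,0,0,0]]]'
python3 -m jog '[[[0,0.05,0,0,0],[0,0,0,0,0],[0,0,0,0,0]]]'
```

```text
time: 6.9
ee_pos: [0.621, -0.026, 0.1024]
tcp_rot: [-178.9, -0.1, -2.9]
wrist_force: [2.1, -1.1, 5.7]
opening: 0.0115
grasp_force: 23.9
time: 7.2
ee_pos: [0.621, -0.0247, 0.1024]
tcp_rot: [-178.8, -0.1, -2.8]
wrist_force: [0.9, -2.0, 5.8]
opening: 0.0112
grasp_force: 45.0
```

```bash
python3 -m jog '[[[0,0.24,0,0,0],[0,0,0,0,0],[0,0,0,0,0]]]'
python3 - <<'E'
from h import *
print(sensors.get_obs()['joint_efforts'],sensors.get_obs()['q'])
E
```

```text
time: 7.5
ee_pos: [0.6209, -0.0175, 0.1024]
tcp_rot: [-178.6, -0.1, -2.2]
wrist_force: [2.0, 0.1, 5.4]
opening: 0.0111
grasp_force: 44.9
[ 8.39633611e-02 -5.88612056e+01  4.30283010e+01  1.01448085e+00
  4.72035650e-01 -4.81595518e-02] [ -2.27677763  13.99739484   6.05083612  81.96511343   1.4348397
 179.95028816]
```

Joint 6 is at its 180° limit, which explains the strain, and the clockwise turn isn't possible from here. I'll release, rise, turn half way round to the equivalent grasp and look.

```bash
python3 -m jog '[[[0,0,0,0,0.5],[0,0,0,0,0.5],[0,0,0,0,0.5],[0,0,0,0,0.5],[0,0,0.5,0,0.5],[0,0,0.7,0,0.5],[-0.5,0,0.6,1,0.5],[-0.5,0,0,1,0.5]]]'
python3 -m jog '[[[-0.5,0,0,1,0.5],[-0.5,0,0,1,0.5],[-0.5,0,0,1,0.5],[-0.5,0,0,1,0.5],[-0.5,0,0,1,0.5],[-0.5,0,0,1,0.5],[0,0,0,1,0.5],[0,0,0,1,0.5]]]'
python3 -m jog '[[[0,0,0,1,0.5],[0,0,0,1,0.5],[0,0,0,1,0.5],[0,0,0,1,0.5],[0,0,0,1,0.5],[0,0,0,1,0.5],[0,0,0,1,0.5],[0,0,0,1,0.5]]]'
python3 - <<'E'
from h import *
t=camera('top'); s=camera('scene')
cv2.imwrite('pics/t3.png',t); cv2.imwrite('pics/s3.png',s)
w=np.hstack([cv2.resize(t[155:205,290:370],(400,250),interpolation=2),cv2.resize(s[160:235,240:340],(400,300),interpolation=2)[:250]]); cv2.imwrite('pics/g3.png',w)
print(blobs(t,'yellow',(305,165,370,192)),blobs(s,'yellow',(240,160,350,240)))
print(sensors.get_obs()['tcp_rot'],sensors.get_obs()['q'])
E
```

```text
time: 8.3
ee_pos: [0.5712, -0.0179, 0.1959]
tcp_rot: [-178.6, -0.3, 7.9]
wrist_force: [-0.4, -0.5, 0.7]
opening: 0.0424
grasp_force: 0.0
time: 9.1
ee_pos: [0.4197, -0.0179, 0.1921]
tcp_rot: [-178.6, -0.0, 47.9]
wrist_force: [0.5, 0.8, 0.5]
opening: 0.0428
grasp_force: 0.0
time: 9.9
ee_pos: [0.4202, -0.0179, 0.1917]
tcp_rot: [-178.6, -0.0, 88.0]
wrist_force: [-0.7, 0.3, -0.1]
opening: 0.0431
grasp_force: 0.0
[([329, 172, 5, 13, 64], [331.0, 178.0], [331.0, 177.9], 90.0, [12.0, 4.0])] [([277, 187, 14, 16, 140], [283.8, 194.4], [283.6, 194.5], 51.3, [9.8, 16.1])]
[-1.78580228e+02 -3.66503120e-03  8.78216844e+01] [-2.42823734e+00 -1.18717728e+01 -1.03553191e+01  9.29362279e+01
 -2.52845851e-03  8.97500642e+01]
```

View pics/g3.png

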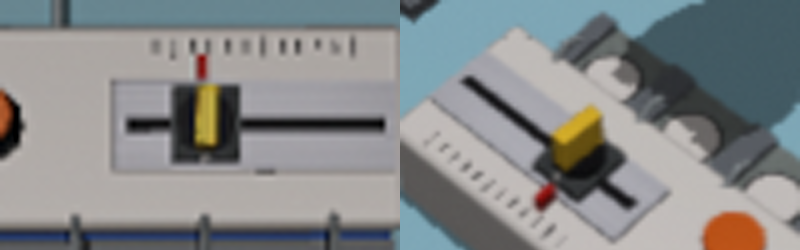

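The white line's near end is at crop x≈205 and the clip at x≈202, so the stop is about 2 mm short in +y. I'll regrip with the other half turn and correct that.

```bash
python3 -m jog '[[[0,0,0,1,0.5],[0,0,0,1,0.5],[0,0,0,1,0.5],[0,0,0,1,0.5],[0,0,0,1,0.5],[0,0,0,1,0.5],[0,0,0,1,0.5],[0.5,0,0,1,0.5]]]'
python3 -m jog '[[[0.5,0,0,1,0.5],[0.5,0,0,1,0.5],[0.5,0,0,1,0.5],[0.5,0,0,1,0.5],[0.5,0,0,1,0.5],[0.5,0,0,1,0.5],[0.5,0,0,1,0.5],[0,0,0,1,0.5]]]'
python3 -m jog '[[[0.02,0,0,1,0.5],[0,0,-0.5,0.9,0.5],[0,0,-0.5,0,0.5],[0,0,-0.5,0,0.5],[0,0,-0.2,0,0.5],[0,0,0,0,0.5]]]'
```

```text
time: 10.8
ee_pos: [0.4443, -0.0179, 0.1926]
tcp_rot: [-178.6, 0.0, 127.8]
wrist_force: [2.8, 0.0, -0.1]
opening: 0.0427
grasp_force: 0.0
time: 11.6
ee_pos: [0.6222, -0.0179, 0.19]
tcp_rot: [-178.6, -0.1, 167.8]
wrist_force: [-0.7, 0.8, 0.3]
opening: 0.0426
grasp_force: 0.0
time: 12.2
ee_pos: [0.6205, -0.0179, 0.1053]
tcp_rot: [-178.6, -0.2, 177.2]
wrist_force: [-0.6, -0.2, 0.5]
opening: 0.0429
grasp_force: 0.0
```

```bash
python3 -m jog '[[[0,0,0,0,0],[0,0,0,0,0],[0,0,0,0,0],[0,0,0,0,0],[0,0,0,0,0]]]' 40
python3 -m jog '[[[0,0.07,0,0,0],[0,0,0,0,0],[0,0,0,0,0]]]'
```

```text
time: 12.7
ee_pos: [0.6221, -0.0178, 0.1085]
tcp_rot: [-178.6, 0.2, 177.2]
wrist_force: [-0.1, -0.4, 7.0]
opening: 0.0107
grasp_force: 41.6
time: 13.0
ee_pos: [0.622, -0.0146, 0.1085]
tcp_rot: [-178.6, 0.2, 177.2]
wrist_force: [-0.4, -1.5, 6.4]
opening: 0.011
grasp_force: 41.6
```

```bash
python3 -m jog '[[[0,0,0,0,0.3],[0,0,0,0,0.3],[0,0,0,0,0.3],[0,0,-0.16,0,0.3],[0,0,0,0,0.3]]]'
python3 -m jog '[[[0,0,0,0,0],[0,0,0,0,0],[0,0,0,0,0],[0,0,0,0,0],[0,0,0,0,0]]]' 60
python3 - <<'E'
from h import *
s=camera('scene');t=camera('top')
w=np.hstack([cv2.resize(t[155:205,290:370],(400,250),interpolation=2),cv2.resize(s[160:235,240:340],(400,300),interpolation=2)[:250]]); cv2.imwrite('pics/g4.png',w)
E
```

```text
time: 13.5
ee_pos: [0.6207, -0.0144, 0.0972]
tcp_rot: [-178.6, -0.1, 177.2]
wrist_force: [0.1, -0.2, -0.6]
opening: 0.0255
grasp_force: 0.0
time: 14.0
ee_pos: [0.621, -0.0143, 0.0984]
tcp_rot: [-178.6, -0.1, 177.2]
wrist_force: [-1.6, 0.6, -5.5]
opening: 0.011
grasp_force: 60.7
```

View pics/g4.png

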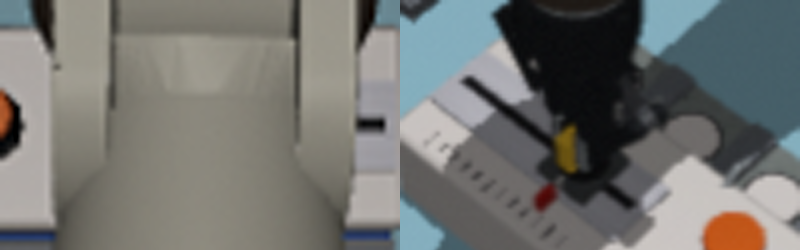

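The gripper hides the line, so I'll back off and check the setting before tightening.

```bash
python3 -m jog '[[[0,0,0,0,0.3],[0,0,0,0,0.3],[0,0,0,0,0.3],[0,0,0.5,0,0.3],[0,0,1,0,0.3],[-1,0,0,0,0.3],[-1,0,0,0,0.3],[-1,0,0,0,0.3]]]'
python3 -m jog '[[[-1,0,0,0,0.3],[0,0,0,0,0.3]]]'
cat >> h.py <<'E'
def stopchk(name):
    ts=[camera('top').astype(float) for _ in range(4)]; t=np.mean(ts,0).astype(np.uint8); s=camera('scene')
    w=np.hstack([cv2.resize(t[160:195,310:350],(400,350),interpolation=2),cv2.resize(s[170:220,255:305],(350,350),interpolation=2)]); cv2.imwrite(name,w)
    g=cv2.cvtColor(t,cv2.COLOR_BGR2GRAY)
    for v in range(176,189): print(v,g[v,320:345])
    print(blobs(t,'red',(320,160,340,176),90,25,3),blobs(t,'yellow',(305,165,370,192)))
E
python3 -c "
from h import *
stopchk('pics/g5.png')"
```

```text
time: 14.9
ee_pos: [0.4703, -0.0144, 0.1742]
tcp_rot: [-178.6, 0.1, 177.2]
wrist_force: [-1.2, 0.2, 0.9]
opening: 0.0258
grasp_force: 0.0
time: 15.1
ee_pos: [0.4168, -0.0144, 0.175]
tcp_rot: [-178.6, 0.1, 177.2]
wrist_force: [1.4, 1.3, -0.3]
opening: 0.0256
grasp_force: 0.0
176 [161 162 168  89  40  29  26  20 135 154 154 160  73  22  25  40  66 152
 165 163 163 163 163 163 163]
177 [157 157 162  87  31  26  26  20 138 156 153 158  72  23  27  30  66 149
 160 159 158 158 158 158 158]
178 [109 109 111  70  33  28  27  21 140 156 154 157  70  23  27  24  60 105
 111 110 110 110 110 110 110]
179 [ 19  18  19  48  35  28  27  17 138 156 154 156  71  24  28  25  38  24
  17  17  17  17  16  17  16]
180 [ 44  48  49  55  35  28  27  18 141 157 154 155  71  23  28  25  48  50
  47  47  47  47  47  47  46]
181 [113 119 122  74  31  27  28  20 146 158 154 156  72  24  25  28  68 113
 119 118 118 118 117 116 117]
182 [167 167 172  91  34  30  28  20 148 160 155 156  72  25  22  44  63 154
 168 166 165 166 165 165 164]
183 [163 164 170  90  48  45  32  23 125 138 131 134  62  23  34  46  48 150
 165 162 162 162 161 162 162]
184 [163 164 170  90  48  51  40  33  42  40  34  27  24  29  47  48  47 152
 166 163 163 162 162 162 162]
185 [162 163 169  90  47  51  51  49  47  60  45  30  47  53  50  46  47 151
 166 162 162 161 160 161 160]
186 [159 160 165  85  41  45  45  43  41 103  91  53  45  46  44  41  51 148
 163 161 160 160 160 160 160]
187 [159 160 163 108  88  89  90  89  88 119 116  95  89  89  89  88 101 151
 161 159 159 159 160 160 159]
188 [154 154 155 158 161 161 161 161 160 160 159 160 161 161 161 160 159 156
 154 154 154 143 140 140 139]
[([329, 166, 2, 5, 9], [329.5, 168.0], [329.6, 167.8], 90.0, [4.0, 1.0])] [([328, 172, 5, 13, 64], [330.0, 178.0], [330.0, 177.9], 90.0, [12.0, 4.0])]
```

View pics/g5.png

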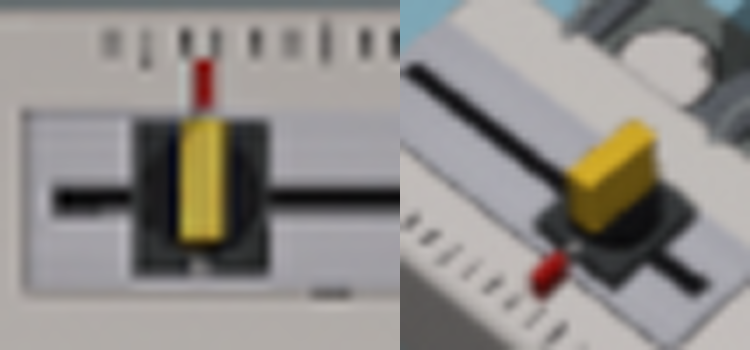

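The white line is at u≈329.6 and the clip at u≈329.7, so they are aligned within about 1 mm, and the bar lies along x. Now I'll regrip and tighten.

```bash
python3 -m jog '[[[1,0,0,0,0.4],[1,0,0,0.5,0.4],[1,0,0,0,0.4],[1,0,0,0,0.4],[0.08,0,0,0,0.4],[0,0,-0.6,0,0.4],[0,0,-0.6,0,0.4],[0,0,-0.33,0,0.4]]]'
python3 -m jog '[[[0,0,0,0,0.4],[0,0,0,0,0],[0,0,0,0,0],[0,0,0,0,0],[0,0,0,0,0],[0,0,0,0,0]]]' 60
python3 -m jog '[[[0,0,0,-0.8,0],[0,0,0,-0.8,0],[0,0,0,-0.8,0],[0,0,0,-0.8,0],[0,0,0,-0.8,0],[0,0,0,-0.8,0],[0,0,0,-0.8,0],[0,0,0,-0.8,0]]]'
```

```text
time: 16.15
ee_pos: [0.625, -0.0144, 0.0933]
tcp_rot: [-178.6, -0.2, 179.7]
wrist_force: [-0.7, -1.3, -0.2]
opening: 0.0341
grasp_force: 0.0
time: 16.75
ee_pos: [0.6259, -0.0144, 0.0983]
tcp_rot: [-178.6, 0.1, 179.7]
wrist_force: [1.7, -0.7, 2.0]
opening: 0.011
grasp_force: 62.5
time: 17.55
ee_pos: [0.6251, -0.015, 0.0982]
tcp_rot: [-178.5, 0.1, 147.6]
wrist_force: [-3.8, -2.4, 3.7]
opening: 0.0109
grasp_force: 62.7
```

```bash
python3 -m jog '[[[-0.005,-0.01,0,-0.8,0],[-0.005,-0.01,0,-0.8,0],[-0.005,-0.01,0,-0.8,0],[-0.005,-0.01,0,-0.8,0],[-0.005,-0.005,0,-0.8,0],[-0.005,-0.005,0,-0.8,0],[-0.005,-0.005,0,-0.8,0],[-0.005,-0.005,0,-0.8,0]]]'
python3 -m jog '[[[-0.005,0,0,-0.8,0],[-0.005,0,0,-0.8,0],[0,0,0,-0.8,0],[0,0,0,0,0]]]'
python3 -c "
from h import *
print(sensors.get_obs()['torque'])"
```

```text
time: 18.35
ee_pos: [0.6229, -0.0171, 0.0982]
tcp_rot: [-178.6, -0.0, 115.6]
wrist_force: [-4.4, 1.7, 3.9]
opening: 0.0106
grasp_force: 62.8
time: 18.75
ee_pos: [0.622, -0.0174, 0.0982]
tcp_rot: [-178.5, 0.0, 103.7]
wrist_force: [-6.9, -0.5, 5.2]
opening: 0.0112
grasp_force: 63.6
[0.00492942 1.07587872 0.75547193]
```

Yaw has gone 76° and the torque jumped to 0.76 N m, so the clamp is at its end stop. I'll release, retreat toward the cups and look.

```bash
python3 -m jog '[[[0,0,0,0.2,0.3],[0,0,0,0,0.3],[0,0,0,0,0.3],[0,0,0.5,0,0.3],[0,0,1,0,0.3],[-1,0,1,0,0.5],[-1,0,0,0,0.5],[-1,0,0,0,0.5]]]'
python3 -m jog '[[[-1,0.6,0,0.5,0.5],[-0.5,0.6,0,1,0.5],[0,0.6,0,1,0.6],[0,0.6,0,1,0.6],[0,0,0,0,0.6]]]'
python3 -c "
from h import *
stopchk('pics/g6.png')
t=camera('top');s=camera('scene');cups(t,s);cv2.imwrite('pics/t6.png',t)"
```

```text
time: 19.55
ee_pos: [0.4867, -0.0174, 0.2085]
tcp_rot: [-178.7, 0.0, 104.7]
wrist_force: [-0.3, -0.4, 0.8]
opening: 0.0424
grasp_force: 0.0
time: 20.05
ee_pos: [0.4194, 0.1007, 0.2079]
tcp_rot: [-178.7, -0.0, 122.6]
wrist_force: [-0.3, 0.4, 0.4]
opening: 0.0514
grasp_force: 0.0
176 [164 169  95  46  55  75  84  91 145 157 159 155 153 154 160  87 151 166
 164 164 165 165 165 165 164]
177 [159 163  91  86 123 153 162 158 156 156 156 158 159 156 156  82 146 162
 160 160 160 160 160 160 160]
178 [110 112  73 125 157 159 158 159 161 161 157 150 146 131 101  42  98 113
 112 111 112 112 111 111 112]
179 [ 19  19  54  68 152 165 155 149 150 144 130  81  43  39  39  41  25  18
  18  17  17  17  17  17  17]
180 [ 45  49  61  48 138 150 115  89  56  39  40  33  32  33  26  63  54  48
  47  48  48  47  47  47  47]
181 [115 122  80  49  56  42  39  43  28  31  29  28  28  28  33  62 113 121
 119 119 120 119 118 118 117]
182 [169 173  98  50  41  35  32  29  29  30  30  29  29  27  41  61 155 170
 167 168 167 167 166 166 166]
183 [166 171  97  51  40  31  27  29  29  30  30  26  31  32  46  56 153
[... 516 characters left out ...]
163 163 162 160 157 156
 156 156 156 145 141 141 140]
[([329, 166, 2, 5, 9], [329.5, 168.0], [329.6, 167.8], 90.0, [4.0, 1.0])] [([323, 174, 13, 9, 75], [328.9, 177.7], [328.9, 177.7], 74.1, [6.0, 12.1])]
yellow top [197, 217, 17, 12, 176] [205.0, 222.7] [0.4932 0.3595] [0.4926 0.3595]
yellow scene [279, 189, 15, 14, 153] [285.7, 195.5] [ 0.5824 -0.0522] [ 0.5823 -0.0526]
yellow scene [423, 254, 19, 25, 333] [432.0, 266.1] [0.4925 0.3565] [0.4919 0.3576]
red top [201, 243, 10, 12, 103] [206.1, 248.7] [0.4152 0.3556] [0.4146 0.3537]
red scene [274, 206, 5, 6, 24] [276.0, 208.5] [ 0.6296 -0.0419] [ 0.6296 -0.0419]
red scene [437, 232, 18, 23, 291] [445.1, 242.7] [0.4154 0.3439] [0.4144 0.3441]
```

View pics/g6.png

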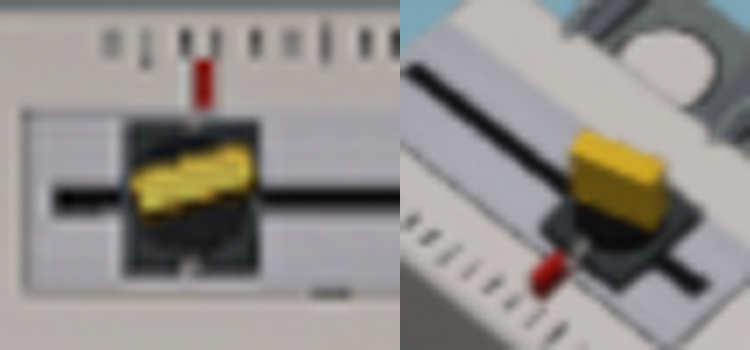

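The clamp turned to about 74°, but the stop drifted about 3 mm in +y: line at u≈328.7, clip at 329.7. That is too close to the tolerance, so I'll regrip on the axis, loosen, shift −3 mm and retighten.

```bash
python3 -m jog '[[[0.5,-0.45,0,-0.8,0.4],[0.5,-0.45,0,-0.8,0.4],[0.5,-0.45,0,-0.8,0.4],[0.6,-0.45,0,-0.8,0.4],[0.7,-0.45,0,-0.4,0.4],[0.7,0,0,0,0.4],[0.52,0,0,0,0.4],[0,0,-0.6,0,0.4]]]'
python3 -m jog '[[[0,0,-0.6,0,0.4],[0,0,-0.6,0,0.4],[0,0,-0.42,0,0.4],[0,0,0,0,0.4]]]'
```

```text
time: 21.2
ee_pos: [0.6249, -0.0155, 0.1796]
tcp_rot: [-178.9, 0.1, 104.1]
wrist_force: [0.3, 0.7, -0.0]
opening: 0.0346
grasp_force: 0.0
time: 21.6
ee_pos: [0.6201, -0.0151, 0.095]
tcp_rot: [-178.5, -0.0, 104.2]
wrist_force: [-0.4, 0.4, 1.2]
opening: 0.0341
grasp_force: 0.0
```

```bash
python3 -m jog '[[[0,0.06,0.05,0,0.4],[0,0,0,0,0.4],[0,0,0,0,0],[0,0,0,0,0],[0,0,0,0,0],[0,0,0,0,0],[0,0,0,0,0]]]' 60
python3 -m jog '[[[0,0,0,0.8,0],[0,0,0,0.8,0],[0,0,0,0.8,0],[0,0,0,0.8,0],[0,0,0,0.8,0],[0,0,0,0.8,0],[0,0,0,0.8,0],[0,0,0,0.8,0]]]'
python3 -m jog '[[[0,0,0,0.8,0],[0,0,0,0.8,0],[0,0,0,0.8,0],[0,0,0,0.8,0],[0,0,0,0.8,0],[0,0,0,0.8,0],[0,0,0,0.8,0],[0,0,0,0.8,0]]]'
python3 -m jog '[[[0,0,0,0.8,0],[0,0,0,0.6,0],[0,0,0,0,0]]]'
```

```text
time: 22.3
ee_pos: [0.6204, -0.0114, 0.0996]
tcp_rot: [-178.6, 0.0, 104.2]
wrist_force: [-5.0, -1.6, 6.5]
opening: 0.0107
grasp_force: 60.3
time: 23.1
ee_pos: [0.6202, -0.0115, 0.0996]
tcp_rot: [-178.6, 0.0, 136.4]
wrist_force: [-5.1, -2.9, 5.5]
opening: 0.0108
grasp_force: 59.2
time: 23.9
ee_pos: [0.6202, -0.0116, 0.0996]
tcp_rot: [-178.6, -0.0, 168.4]
wrist_force: [-6.1, -2.8, 6.9]
opening: 0.0109
grasp_force: 59.3
time: 24.2
ee_pos: [0.6201, -0.0116, 0.0996]
tcp_rot: [-178.6, -0.0, 175.3]
wrist_force: [-6.3, -3.0, 6.7]
opening: 0.011
grasp_force: 59.4
```

```bash
python3 -m jog '[[[0,0,0,0.8,0],[0,0,0,0,0],[0,-0.06,0,0,0],[0,0,0,0,0],[0,0,0,0,0]]]'
```

```text
time: 24.7
ee_pos: [0.6202, -0.0138, 0.0996]
tcp_rot: [-178.6, -0.0, 179.2]
wrist_force: [-6.6, 0.5, 6.2]
opening: 0.0111
grasp_force: 59.6
```

```bash
python3 -m jog '[[[0,-0.03,0,0,0],[0,0,0,0,0],[0,0,0,-0.8,0],[0,0,0,-0.8,0],[0,0,0,-0.8,0],[0,0,0,-0.8,0],[0,0,0,-0.8,0],[0,0,0,-0.8,0]]]'
python3 -m jog '[[[0,0,0,-0.8,0],[0,0,0,-0.8,0],[0,0,0,-0.8,0],[0,0,0,-0.8,0],[0,0,0,-0.8,0],[0,0,0,-0.8,0],[0,0,0,-0.8,0],[0,0,0,-0.8,0]]]'
python3 -m jog '[[[0,0,0,-0.8,0],[0,0,0,-0.8,0],[0,0,0,-0.8,0],[0,0,0,-0.8,0],[0,0,0,-0.8,0],[0,0,0,-0.6,0],[0,0,0,0,0]]]'
python3 -c "
from h import *
print(sensors.get_obs()['torque'])"
```

```text
time: 25.5
ee_pos: [0.6202, -0.0149, 0.0996]
tcp_rot: [-178.7, -0.1, 155.1]
wrist_force: [-5.2, 2.3, 5.1]
opening: 0.0109
grasp_force: 59.6
time: 26.3
ee_pos: [0.6203, -0.0149, 0.0996]
tcp_rot: [-178.6, -0.1, 123.1]
wrist_force: [-5.7, 3.6, 5.3]
opening: 0.0112
grasp_force: 59.5
time: 27.0
ee_pos: [0.6204, -0.0148, 0.0996]
tcp_rot: [-178.6, -0.1, 100.3]
wrist_force: [-4.3, 2.5, 6.2]
opening: 0.0109
grasp_force: 74.5
[0.63339098 0.74436832 1.30257284]
```

```bash
python3 -m jog '[[[0,0,0,0.6,0],[0,0,0,0,0.4],[0,0,0,0,0.4],[0,0,0,0,0.4],[0,0,0.5,0,0.4],[0,0,1,0,0.5],[-1,0,1,0,0.5],[-1,0,0,0,0.5]]]'
python3 -m jog '[[[-1,0,0,1,0.6],[-1,0.6,0,1,0.6],[0,0.6,0,1,0.6],[0,0.6,0,1,0.7],[0,0.6,0,1,0.7],[0,0,0,1,0.7],[0,0,0,1,0.7],[0,0,0,1,0.7]]]'
python3 -m jog '[[[0,0,0,1,0.7],[0,0,0,1,0.7],[0,0,0,1,0.7],[0,0,0,1,0.7],[0,0,0,1,0.7],[0,0,0,1,0.7]]]'
python3 -c "
from h import *
stopchk('pics/g7.png')
t=camera('top');s=camera('scene');cups(t,s);cv2.imwrite('pics/t7.png',t)"
```

```text
time: 27.8
ee_pos: [0.5372, -0.0158, 0.2138]
tcp_rot: [-179.0, 0.1, 103.2]
wrist_force: [-1.1, -0.3, 1.3]
opening: 0.043
grasp_force: 0.0
time: 28.6
ee_pos: [0.4424, 0.1004, 0.2095]
tcp_rot: [-178.6, 0.0, 143.4]
wrist_force: [0.5, -0.4, 0.2]
opening: 0.06
grasp_force: 0.0
time: 29.2
ee_pos: [0.4425, 0.1, 0.2095]
tcp_rot: [-178.6, 0.0, 173.4]
wrist_force: [0.4, 0.6, 0.5]
opening: 0.0598
grasp_force: 0.0
176 [163 164 169  89  50  49  71  84  90 148 157 159 156 153 153 160  78 148
 166 164 164 165 165 165 165]
177 [158 159 163  86  70 112 148 162 159 156 154 155 157 158 159 156  93 147
 161 161 160 160 159 159 160]
178 [110 110 112  65  75 151 161 158 158 161 160 159 148 147 140 123  77 103
 112 112 112 111 111 112 111]
179 [ 19  19  20  34  36 153 166 163 152 150 145 139  88  50  37  37  50  28
  18  17  17  17  17  17  17]
180 [ 44  49  49  42  28 132 150 147 105  60  37  39  40  35  33  26  51  47
  47  48  47  47  47  47  47]
181 [114 120 123  72  45  50  40  38  42  27  32  29  27  28  28  29  51  87
 116 120 119 119 118 118 118]
182 [168 169 173 105  54  36  34  31  29  28  29  30
[... 641 characters left out ...]
1 162 163 163 162 160 157
 157 156 156 144 141 141 140]
[([329, 166, 2, 5, 9], [329.5, 168.0], [329.6, 167.8], 90.0, [4.0, 1.0])] [([324, 174, 13, 9, 76], [330.2, 177.7], [330.1, 177.7], 74.1, [6.0, 12.6])]
yellow top [197, 217, 16, 12, 137] [203.5, 222.2] [0.4932 0.3611] [0.4941 0.3642]
yellow scene [278, 188, 15, 15, 156] [284.7, 194.8] [ 0.5825 -0.0562] [ 0.5825 -0.0562]
yellow scene [423, 254, 19, 25, 333] [432.0, 266.1] [0.4925 0.3565] [0.4919 0.3576]
red top [201, 243, 7, 13, 61] [204.3, 249.3] [0.4136 0.3601] [0.4127 0.3592]
red scene [274, 206, 5, 6, 24] [276.0, 208.5] [ 0.6296 -0.0419] [ 0.6296 -0.0419]
red scene [437, 232, 18, 23, 292] [445.2, 242.8] [0.4154 0.3439] [0.4145 0.3445]
```

View pics/g7.png

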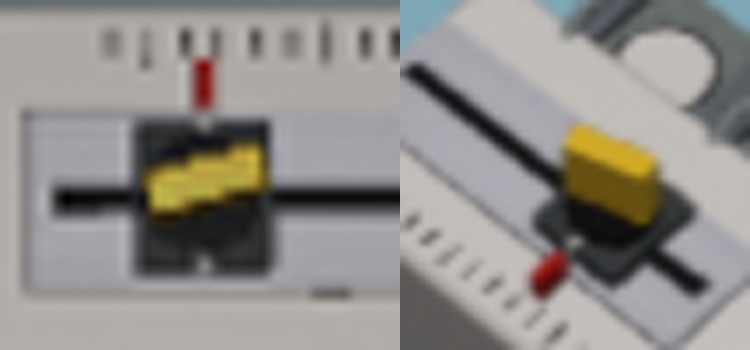

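The line (u≈330.0) and clip (u≈329.8) now agree within 1 mm with the bar about 75° round, so the stop is set and tight. The cups haven't moved. Next I'll grasp yellow.

```bash
python3 -m jog '[[[0.125,0.64,0,0.2,0.8],[0.125,0.64,0,0.2,0.8],[0.125,0.64,0,0.2,0.8],[0.125,0.64,0,0.2,0.8],[0.125,0.64,0,0.2,0.8],[0.125,0.64,0,0.2,0.8],[0.125,0.64,0,0.1,0.8],[0.125,0.64,0,0,0.8]]]'
python3 -m jog '[[[0,0.03,-0.6,0,0.8],[0,0,-0.6,0,0.8],[0,0,-0.6,0,0.8],[0,0,-0.6,0,0.8],[0,0,-0.5,0,0.8],[0,0,-0.5,0,0.8],[0,0,-0.2,0,0.8],[0,0,0,0,0.8]]]'
```

```text
time: 30.35
ee_pos: [0.4925, 0.3575, 0.2094]
tcp_rot: [-178.6, 0.0, 179.7]
wrist_force: [0.6, 0.1, 0.4]
opening: 0.0686
grasp_force: 0.0
time: 31.15
ee_pos: [0.4916, 0.357, 0.0281]
tcp_rot: [-178.5, -0.1, 179.7]
wrist_force: [-0.2, -0.7, 0.9]
opening: 0.0681
grasp_force: 0.0
```

```bash
python3 -m jog '[[[0,0,0,0,0.2],[0,0,0,0,0.2],[0,0,0,0,0.2],[0,0,0,0,0.2],[0,0,0,0,0.2],[0,0,0,0,0.2]]]' 30
python3 -m jog '[[[0,0,0.3,0,0.2],[0,0,0.6,0,0.2],[0,0,0.6,0,0.2],[0,0,0.3,0,0.2],[0,0,0,0,0.2]]]'
python3 - <<'E'
from h import *
t=cv2.imread('pics/top0.png'); s=cv2.imread('pics/scene0.png')
for n,i,roi in(('top',t,(270,207,366,228)),('scene',s,(280,165,375,240))):
    g=i.min(2); m=np.zeros_like(g); x0,y0,x1,y1=roi; m[y0:y1,x0:x1]=(g[y0:y1,x0:x1]>140)*255
    N,L,S,C=cv2.connectedComponentsWithStats(m)
    for k in range(1,N):
        if S[k,4]>30: print(n,S[k],np.round(C[k],1),np.round(at(n,*C[k],.003),4))
E
```

```text
time: 31.75
ee_pos: [0.4932, 0.3582, 0.0314]
tcp_rot: [-178.7, 0.1, 179.7]
wrist_force: [-0.8, 0.6, 6.7]
opening: 0.036
grasp_force: 30.2
time: 32.25
ee_pos: [0.4934, 0.3583, 0.1225]
tcp_rot: [-178.7, 0.2, 179.7]
wrist_force: [0.7, 0.8, -0.7]
opening: 0.0359
grasp_force: 30.1
top [275 211  13  13 118] [281.1 216.8] [0.5135 0.1317 0.003 ]
top [300 211  12  13 118] [305.5 216.7] [0.5143 0.0567 0.003 ]
top [324 211  13  13 121] [330.  216.8] [ 0.5148 -0.0185  0.003 ]
top [349 211  12  12 119] [354.5 216.5] [ 0.516  -0.0938  0.003 ]
scene [ 280  175   82   65 2589] [310.1 213.2] [0.5653 0.0203 0.003 ]
```

```bash
python3 -m jog '[[[-0.1,-0.5,0,0,0.2],[-0.2,-0.6,0,0,0.2],[-0.2,-0.6,0,0,0.2],[-0.2,-0.6,0,0,0.2],[-0.2,-0.6,0,0,0.2],[-0.17,-0.6,-0.15,0,0.2],[0,-0.6,-0.5,0,0.2],[0,-0.416,0,0.06,0.2]]]'
python3 -m jog '[[[0,0,-0.5,0,0.2],[0,0,-0.3,0,0.2],[0,0,0,0,0.2]]]'
```

```text
time: 33.05
ee_pos: [0.4365, 0.1296, 0.0829]
tcp_rot: [-178.5, -0.3, -180.0]
wrist_force: [1.1, 0.1, -0.2]
opening: 0.0358
grasp_force: 30.2
time: 33.35
ee_pos: [0.437, 0.1313, 0.044]
tcp_rot: [-178.5, -0.3, -180.0]
wrist_force: [0.5, -0.7, 0.2]
opening: 0.0359
grasp_force: 30.2
```

```bash
python3 -m jog '[[[0.3,0.024,0,0,0.2],[0.3,0,0,0,0.2],[0.3,0,0,0,0.2],[0.3,0,0,0,0.2],[0.25,0,0,0,0.2],[0.1,0,0,0,0.2],[0,0,-0.1,0,0.2],[0,0,-0.1,0,0.2]]]'
python3 -m jog '[[[0,0,-0.03,0,0.2],[0,0,0,0,0.2]]]'
```

```text
time: 34.15
ee_pos: [0.5159, 0.133, 0.0365]
tcp_rot: [-178.6, -0.0, -179.9]
wrist_force: [0.2, -0.3, -1.1]
opening: 0.0362
grasp_force: 30.2
time: 34.35
ee_pos: [0.5157, 0.1329, 0.0351]
tcp_rot: [-178.6, -0.0, -179.9]
wrist_force: [-0.4, -0.3, -0.3]
opening: 0.036
grasp_force: 30.2
```

```bash
python3 -m jog '[[[-0.03,0,-0.05,0,0.2],[0,0,0,0,0.2],[0,0,0,0,0.2]]]'
```

```text
time: 34.65
ee_pos: [0.5148, 0.133, 0.0331]
tcp_rot: [-178.6, 0.0, -179.9]
wrist_force: [-0.0, 0.0, -0.9]
opening: 0.0364
grasp_force: 30.2
```

```bash
python3 -m jog '[[[0,0,0,0,0.55],[0,0,0,0,0.55],[0,0,0,0,0.55],[0,0,0.4,0,0.55],[0,0,0.8,0,0.55],[0,0,0.8,0,0.6],[-0.5,0.5,0.4,0,0.8],[-0.5,0.6,0,0,0.8]]]'
python3 -m jog '[[[-0.5,0.6,0,0,0.8],[-0.48,0.6,0,0,0.8],[0,0.6,0,0,0.8],[0,0.6,0,0,0.8],[0,0.6,0,0,0.8],[0,0.13,0,0,0.8],[0,0,0,0,0.8]]]'
python3 -c "
from h import *
t=camera('top');s=camera('scene');cups(t,s);cv2.imwrite('pics/t8.png',t)
o=np.vstack([cv2.resize(t[150:240,190:380],(760,360)),]);cv2.imwrite('pics/t8c.png',o)"
```

```text
time: 35.45
ee_pos: [0.4659, 0.1883, 0.1566]
tcp_rot: [-178.7, 0.3, 179.9]
wrist_force: [0.6, 0.8, -0.8]
opening: 0.0682
grasp_force: 0.0
time: 36.15
ee_pos: [0.4156, 0.345, 0.1526]
tcp_rot: [-178.6, -0.0, -179.9]
wrist_force: [0.1, 0.4, 0.4]
opening: 0.0683
grasp_force: 0.0
yellow top [273, 210, 14, 13, 140] [279.4, 215.8] [0.5155 0.1346] [0.5155 0.134 ]
yellow scene [278, 188, 15, 15, 155] [284.6, 194.8] [ 0.5825 -0.0562] [ 0.5827 -0.0564]
yellow scene [348, 208, 16, 23, 268] [356.0, 218.4] [0.5127 0.131 ] [0.5111 0.1313]
red top [212, 241, 16, 12, 157] [219.8, 246.4] [0.4217 0.3131] [0.4221 0.3122]
red scene [274, 206, 5, 6, 23] [276.0, 208.4] [ 0.6296 -0.0419] [ 0.6294 -0.0422]
red scene [425, 226, 18, 24, 302] [433.3, 237.2] [0.4217 0.3127] [0.4214 0.3125]
```

View pics/t8c.png

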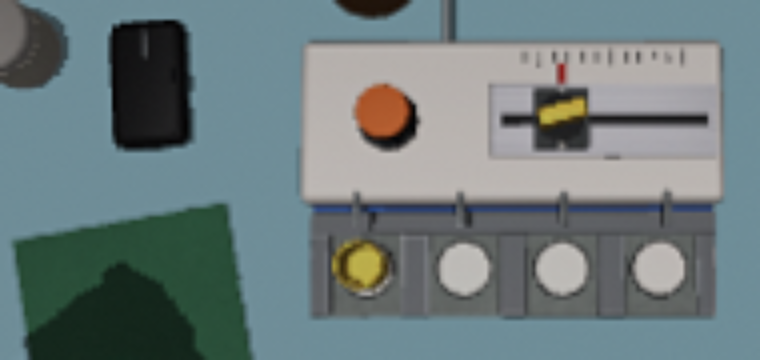

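Yellow stands in its bay, centred within about 1 mm. Red was knocked to (0.422, 0.313), so I'll go there.

```bash
python3 -m jog '[[[0.12,-0.65,0,0,0.8],[0,0,0,0,0.8],[0,0,-0.6,0,0.8],[0,0,-0.6,0,0.8],[0,0,-0.6,0,0.8],[0,0,-0.5,0,0.8],[0,0,-0.2,0,0.8],[0,0,0,0,0.8]]]'
python3 -m jog '[[[0,0,0,0,0.2],[0,0,0,0,0.2],[0,0,0,0,0.2],[0,0,0,0,0.2],[0,0,0,0,0.2],[0,0,0,0,0.2]]]' 30
python3 -m jog '[[[0,0,0.3,0,0.2],[0,0,0.6,0,0.2],[0,0,0.6,0,0.2],[0,0,0,0,0.2]]]'
```

```text
time: 37.05
ee_pos: [0.4214, 0.311, 0.0271]
tcp_rot: [-178.5, -0.1, 180.0]
wrist_force: [-0.2, 0.8, 0.9]
opening: 0.0685
grasp_force: 0.0
time: 37.65
ee_pos: [0.4228, 0.3127, 0.0298]
tcp_rot: [-178.7, 0.1, -179.9]
wrist_force: [0.2, 0.2, 5.6]
opening: 0.0341
grasp_force: 30.6
time: 38.05
ee_pos: [0.4235, 0.3132, 0.1085]
tcp_rot: [-178.8, 0.3, -180.0]
wrist_force: [0.7, 0.3, -0.5]
opening: 0.0344
grasp_force: 30.0
```

```bash
python3 -m jog '[[[0,-0.5,0,0,0.2],[0,-0.7,0,0,0.2],[0,-0.8,0,0,0.2],[0,-0.8,0,0,0.2],[0.1,-0.8,0,0,0.2],[0.1,-0.8,0,0,0.2],[0.1,-0.8,0,0,0.2],[0.03,-0.7,0,0,0.2]]]'
python3 -m jog '[[[0,-0.5,0,0,0.2],[0,-0.21,0,0,0.2],[0,0,-0.6,0,0.2],[0,0,-0.5,0,0.2],[0,0,-0.2,0,0.2],[0,0,0,0,0.2]]]'
```

```text
time: 38.85
ee_pos: [0.4384, 0.0151, 0.1036]
tcp_rot: [-178.6, 0.0, -180.0]
wrist_force: [1.5, -0.7, -1.0]
opening: 0.0339
grasp_force: 30.0
time: 39.45
ee_pos: [0.4375, -0.0181, 0.0371]
tcp_rot: [-178.6, -0.1, -179.9]
wrist_force: [-0.6, -0.5, 0.1]
opening: 0.0342
grasp_force: 30.0
```

```bash
python3 -m jog '[[[0.3,0,0.05,0,0.2],[0.3,0,0,0,0.2],[0.3,0,0,0,0.2],[0.3,0,0,0,0.2],[0.25,0,0,0,0.2],[0.11,0,0,0,0.2],[0,0,0,0,0.2],[0,0,0,0,0.2]]]'
```

```text
time: 40.25
ee_pos: [0.516, -0.0185, 0.0406]
tcp_rot: [-178.6, -0.0, -179.9]
wrist_force: [0.9, -0.1, -0.3]
opening: 0.0339
grasp_force: 30.0
```

```bash
python3 -m jog '[[[0,0.02,-0.1,0,0.2],[0,0,-0.05,0,0.2],[0,0,-0.04,0,0.2],[0,0,0,0,0.2]]]'
```

```text
time: 40.65
ee_pos: [0.5162, -0.0175, 0.031]
tcp_rot: [-178.6, 0.0, -180.0]
wrist_force: [-0.1, -0.8, -1.0]
opening: 0.0341
grasp_force: 30.1
```

```bash
python3 -m jog '[[[0,0,0,0,0.55],[0,0,0,0,0.55],[0,0,0,0,0.55],[0,0,0.4,0,0.55],[0,0,0.8,0,0.55],[0,0,0.8,0,0.55],[-0.7,0.5,0.8,0,0],[-0.7,0.5,0.5,0,0]]]'
python3 -m jog '[[[-0.8,0.5,0,0,0],[0,0.7,0,0,0],[0,0,0,0,0]]]'
python3 -c "
from h import *
t=camera('top');s=camera('scene');cups(t,s);cv2.imwrite('pics/t9.png',t)
for n,i,r in(('top',t,(270,160,300,195)),('scene',s,(300,200,345,240))): print(blobs(i,'orange',r,150,100,30)[0][2])
o=np.hstack([cv2.resize(t[150:240,260:380],(400,300)),cv2.resize(s[160:260,240:380],(400,286))[:286] if 0 else cv2.resize(s[160:260,240:373],(400,300))]);cv2.imwrite('pics/t9c.png',o)"
```

```text
time: 41.45
ee_pos: [0.4516, 0.0287, 0.192]
tcp_rot: [-178.6, 0.1, 179.9]
wrist_force: [0.3, 1.4, 0.8]
opening: 0.0187
grasp_force: 0.0
time: 41.75
ee_pos: [0.4109, 0.0913, 0.1907]
tcp_rot: [-178.7, 0.1, -179.8]
wrist_force: [0.3, 0.1, 0.2]
opening: -0.0
grasp_force: 0.0
yellow top [273, 210, 14, 13, 140] [279.4, 215.8] [0.5155 0.1346] [0.5155 0.134 ]
yellow scene [277, 188, 16, 15, 158] [284.7, 194.8] [ 0.5823 -0.056 ] [ 0.5825 -0.0562]
yellow scene [348, 208, 16, 23, 274] [356.1, 218.2] [0.5127 0.131 ] [0.5104 0.1311]
red top [325, 210, 12, 13, 120] [330.4, 215.8] [ 0.516  -0.0195] [ 0.5166 -0.0192]
red scene [306, 176, 14, 23, 252] [312.3, 186.6] [ 0.5129 -0.0194] [ 0.5123 -0.0207]
red scene [274, 206, 5, 6, 24] [276.0, 208.5] [ 0.6296 -0.0419] [ 0.6296 -0.0419]
[285.1, 177.4]
[323.0, 219.5]
```

View pics/t9c.png

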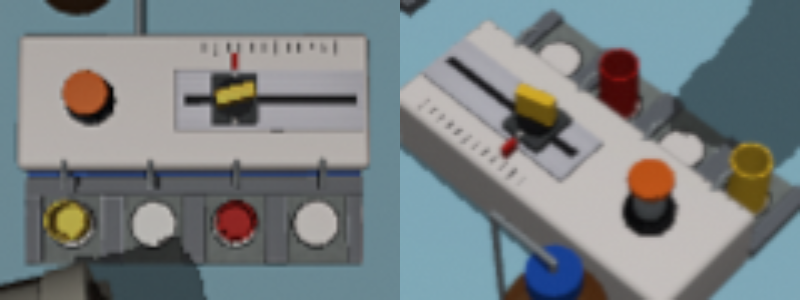

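Both cups are upright and centred within about 2 mm. Now for the plunger.

```bash
python3 -m jog '[[[0.5,0.05,0,0,0],[0.6,0.05,0,0,0],[0.6,0.05,0,0,0],[0.6,0.05,0,0,0],[0.6,0.05,0,0,0],[0.6,0.05,0,0,0],[0.5,0.07,0,0,0],[0.16,0,0,0,0]]]'
python3 -m jog '[[[0,0,0,0,0],[0,0,-0.5,0,0],[0,0,-0.5,0,0],[0,0,0,0,0]]]'
```

```text
time: 42.65
ee_pos: [0.6215, 0.106, 0.1882]
tcp_rot: [-178.6, -0.1, 180.0]
wrist_force: [-0.4, -0.6, -0.1]
opening: 0.0
grasp_force: 0.0
time: 43.05
ee_pos: [0.6172, 0.1063, 0.1369]
tcp_rot: [-178.5, -0.3, -180.0]
wrist_force: [0.5, 0.2, -0.5]
opening: 0.0001
grasp_force: 0.0
```

```bash
python3 -m jog '[[[0.04,0.07,-0.14,0,0],[0,0,0,0,0],[0,0,-0.1,0,0],[0,0,0,0,0]]]'
python3 -m jog '[[[0,0,-0.1,0,0],[0,0,0,0,0]]]'
python3 -m jog '[[[0,0,-0.06,0,0],[0,0,0,0,0]]]'
```

```text
time: 43.45
ee_pos: [0.622, 0.1109, 0.1286]
tcp_rot: [-178.6, 0.1, -179.9]
wrist_force: [1.5, 0.6, 2.9]
opening: 0.0001
grasp_force: 1.0
time: 43.65
ee_pos: [0.6219, 0.1109, 0.123]
tcp_rot: [-178.6, 0.1, -180.0]
wrist_force: [1.5, 1.0, 2.8]
opening: -0.0001
grasp_force: 1.7
time: 43.85
ee_pos: [0.6219, 0.1108, 0.1201]
tcp_rot: [-178.6, 0.0, -180.0]
wrist_force: [1.9, 1.3, 4.3]
opening: 0.0003
grasp_force: 2.1
```

```bash
python3 -m jog '[[[0,0,-0.04,0,0],[0,0,0,0,0]]]'
python3 -m jog '[[[0,0,-0.02,0,0],[0,0,0,0,0]]]'
```

```text
time: 44.05
ee_pos: [0.6219, 0.1108, 0.1182]
tcp_rot: [-178.6, 0.1, -180.0]
wrist_force: [3.0, 1.2, 5.1]
opening: 0.0
grasp_force: 2.3
time: 44.25
ee_pos: [0.6219, 0.1108, 0.1176]
tcp_rot: [-178.6, 0.1, -180.0]
wrist_force: [1.7, 2.7, 7.8]
opening: 0.0004
grasp_force: 3.7
```

```bash
python3 -m jog '[[[0,0,0,0,0],[0,0,0,0,0],[0,0,0,0,0],[0,0,0,0,0],[0,0,0,0,0],[0,0,0,0,0],[0,0,0,0,0]]]'
python3 -m jog '[[[0,0,0,0,0],[0,0,0,0,0],[0,0,0,0,0],[0,0,0,0,0],[0,0,0,0,0],[0,0,0,0,0]]]'
python3 -m jog '[[[0,0,-0.1,0,0],[0,0,0,0,0]]]'
python3 -m jog '[[[0,0,-0.06,0,0],[0,0,0,0,0]]]'
```

```text
time: 44.95
ee_pos: [0.6219, 0.1109, 0.1178]
tcp_rot: [-178.6, 0.1, -180.0]
wrist_force: [0.6, 1.0, 8.1]
opening: 0.0002
grasp_force: 3.7
time: 45.55
ee_pos: [0.622, 0.1109, 0.1178]
tcp_rot: [-178.6, 0.1, -180.0]
wrist_force: [1.2, 2.0, 7.0]
opening: -0.0
grasp_force: 3.7
time: 45.75
ee_pos: [0.622, 0.1109, 0.1128]
tcp_rot: [-178.6, 0.1, -180.0]
wrist_force: [1.0, 0.8, 11.4]
opening: -0.0
grasp_force: 5.6
time: 45.95
ee_pos: [0.622, 0.1109, 0.1104]
tcp_rot: [-178.6, 0.1, -179.9]
wrist_force: [0.0, 1.3, 13.3]
opening: 0.0002
grasp_force: 6.6
```

```bash
python3 -m jog '[[[0,0,-0.03,0,0],[0,0,0,0,0]]]'
python3 -m jog '[[[0,0,-0.03,0,0],[0,0,0,0,0]]]'
```

```text
time: 46.15
ee_pos: [0.6221, 0.1109, 0.1099]
tcp_rot: [-178.6, 0.2, -179.9]
wrist_force: [-1.4, 0.9, 17.0]
opening: -0.0002
grasp_force: 8.4
time: 46.35
ee_pos: [0.6223, 0.111, 0.1098]
tcp_rot: [-178.6, 0.2, -179.9]
wrist_force: [-4.7, 0.5, 24.9]
opening: 0.0001
grasp_force: 12.3
```

The plunger is at the hard second stop (25 N, no more travel). I'll pause, then let it rise and retreat for a look.

```bash
python3 -m jog '[[[0,0,0,0,0],[0,0,0,0,0],[0,0,0,0,0],[0,0,0,0,0],[0,0,0,0,0],[0,0,0,0,0]]]'
python3 -m jog '[[[0,0,0,0,0],[0,0,0,0,0],[0,0,0,0,0],[0,0,0,0,0],[0,0,0,0,0],[0,0,0,0,0]]]'
python3 -m jog '[[[0,0,0.1,0,0],[0,0,0.2,0,0],[0,0,0.2,0,0],[0,0,0.5,0,0],[0,0,0.8,0,0],[-0.5,0,0,0,0],[-0.6,0,0,0,0],[-0.6,0,0,0,0]]]'
python3 -m jog '[[[-0.6,-0.4,0,0,0.5],[-0.6,-0.6,0,0,0.5],[-0.6,-0.6,0,0,0.55],[-0.6,-0.5,0,0,0.55],[0,0,0,0,0.55]]]'
python3 -c "
from h import *
t=camera('top');s=camera('scene');cups(t,s);cv2.imwrite('pics/t10.png',t)
for n,i,r in(('top',t,(270,160,300,195)),('scene',s,(300,200,345,240))): print(blobs(i,'orange',r,150,100,30)[0][2])"
```

```text
time: 46.95
ee_pos: [0.6223, 0.111, 0.1098]
tcp_rot: [-178.6, 0.2, -179.9]
wrist_force: [-4.7, 1.3, 23.5]
opening: 0.0001
grasp_force: 12.2
time: 47.55
ee_pos: [0.6222, 0.111, 0.1097]
tcp_rot: [-178.6, 0.2, -179.9]
wrist_force: [-4.1, 1.0, 24.6]
opening: -0.0003
grasp_force: 12.2
time: 48.35
ee_pos: [0.5352, 0.1104, 0.1953]
tcp_rot: [-178.5, -0.1, -180.0]
wrist_force: [-0.0, 0.5, 0.4]
opening: -0.0001
grasp_force: 0.0
time: 48.85
ee_pos: [0.4134, 0.0037, 0.1963]
tcp_rot: [-178.5, -0.1, 179.9]
wrist_force: [1.1, 0.5, 0.6]
opening: 0.0464
grasp_force: 0.0
yellow top [273, 210, 14, 13, 140] [279.4, 215.8] [0.5155 0.1346] [0.5155 0.134 ]
yellow scene [278, 188, 15, 15, 156] [284.7, 194.8] [ 0.5825 -0.0562] [ 0.5825 -0.0562]
yellow scene [348, 208, 16, 23, 267] [356.0, 218.4] [0.5127 0.131 ] [0.5111 0.1313]
red top [325, 210, 12, 13, 120] [330.4, 215.8] [ 0.516  -0.0195] [ 0.5166 -0.0192]
red scene [306, 176, 14, 23, 267] [312.6, 186.5] [ 0.5129 -0.0194] [ 0.5115 -0.0204]
red scene [274, 206, 5, 6, 23] [276.0, 208.4] [ 0.6296 -0.0419] [ 0.6294 -0.0422]
[285.1, 177.4]
[323.0, 219.5]
```

```bash
python3 -m jog '[[[0.5,-0.1,0,0,0.65],[0.5,-0.1,0,0,0.65],[0.5,-0.1,0,0,0.65],[0.4,-0.1,0,0,0.65],[0.15,-0.03,0,0,0.65],[0,0,0,0,0.65],[0,0,-0.6,0,0.65],[0,0,-0.6,0,0.65]]]'
python3 -m jog '[[[0,0,0,0,0.65]]]'
```

```text
time: 49.75
ee_pos: [0.519, -0.0153, 0.1359]
tcp_rot: [-178.6, 0.1, -179.9]
wrist_force: [0.2, -0.2, -0.6]
opening: 0.0555
grasp_force: 0.0
time: 49.85
ee_pos: [0.5165, -0.0153, 0.1324]
tcp_rot: [-178.6, -0.4, -179.9]
wrist_force: [-0.2, 1.2, 0.7]
opening: 0.0555
grasp_force: 0.0
```

```bash
python3 -m jog '[[[0,-0.07,-0.5,0,0.65],[0,0,-0.5,0,0.65],[0,0,-0.5,0,0.65],[0,0,-0.4,0,0.65],[0,0,-0.12,0,0.65],[0,0,0,0,0.65]]]'
python3 -m jog '[[[0,0,0,0,0.2],[0,0,0,0,0.2],[0,0,0,0,0.2],[0,0,0,0,0.2],[0,0,0,0,0.2]]]' 30
python3 -m jog '[[[0,0,0.1,0,0.2],[0,0,0.15,0,0.2],[-0.4,0,0,0,0.2],[-0.6,0,0,0,0.2],[-0.6,0,0,0,0.2],[0,0,0.5,0,0.2],[0,0,0.5,0,0.2],[0,0,0,0,0.2]]]'
```

```text
time: 50.45
ee_pos: [0.5189, -0.019, 0.0357]
tcp_rot: [-178.6, -0.0, -179.9]
wrist_force: [0.8, 0.6, 1.2]
opening: 0.0554
grasp_force: 0.0
time: 50.95
ee_pos: [0.5201, -0.0192, 0.037]
tcp_rot: [-178.6, 0.2, -180.0]
wrist_force: [-1.2, 0.4, 7.4]
opening: 0.0339
grasp_force: 30.4
time: 51.75
ee_pos: [0.4406, -0.0194, 0.1015]
tcp_rot: [-178.6, 0.3, -180.0]
wrist_force: [0.6, 0.7, -1.1]
opening: 0.034
grasp_force: 30.0
```

```bash
python3 -m jog '[[[0,-0.4,0,0,0.2],[0,-0.7,0,0,0.2],[0,-0.8,0,0,0.2],[0,-0.8,0,0,0.2],[0.3,-0.8,0,0,0.2],[0.3,-0.8,0,0,0.2],[0.3,-0.8,0,0,0.2],[0.3,-0.8,0,0,0.2]]]'
python3 -m jog '[[[0.3,-0.6,0,0,0.2],[0.16,-0.33,0,0,0.2],[0,0,0,0,0.2],[0,0,-0.5,0,0.2],[0,0,-0.3,0,0.2],[0,0,-0.2,0,0.2],[0,0,0,0,0.2]]]'
```

```text
time: 52.55
ee_pos: [0.4994, -0.3161, 0.0974]
tcp_rot: [-178.6, 0.0, -180.0]
wrist_force: [1.9, 0.5, 0.7]
opening: 0.0341
grasp_force: 30.0
time: 53.25
ee_pos: [0.5212, -0.3597, 0.0459]
tcp_rot: [-178.7, -0.1, -179.9]
wrist_force: [-0.3, -0.2, -0.7]
opening: 0.0343
grasp_force: 30.0
```

```bash
python3 -m jog '[[[0,0,-0.1,0,0.2],[0,0,-0.05,0,0.2],[0,0,0,0,0.2]]]'
```

```text
time: 53.55
ee_pos: [0.5221, -0.3608, 0.0403]
tcp_rot: [-178.6, 0.0, -179.9]
wrist_force: [0.1, -0.1, -0.7]
opening: 0.0339
grasp_force: 30.0
```

```bash
python3 -m jog '[[[0,0,-0.03,0,0.2],[0,0,-0.03,0,0.2],[0,0,0,0,0.2]]]'
python3 -m jog '[[[0,0,0,0,0.6],[0,0,0,0,0.6],[0,0,0,0,0.6],[0,0,0.4,0,0.6],[0,0,0.8,0,0.6],[0,0,0.8,0,0.6],[0,0,0.8,0,0.6],[-0.5,0.5,0,0,0.6]]]'
python3 -m jog '[[[-0.5,0.8,0,0,0.6],[-0.5,0.8,0,0,0.6],[-0.5,0.8,0,0,0.6],[0,0.8,0,0,0.6],[0,0.8,0,0,0.6],[0,0,0,0,0.6]]]'
python3 -c "
from h import *
t=camera('top');s=camera('scene');cups(t,s);cv2.imwrite('pics/t11.png',t)"
```

```text
time: 53.85
ee_pos: [0.5224, -0.361, 0.038]
tcp_rot: [-178.5, 0.1, -180.0]
wrist_force: [-1.5, 0.6, 4.0]
opening: 0.0342
grasp_force: 30.9
time: 54.65
ee_pos: [0.5012, -0.339, 0.1835]
tcp_rot: [-178.2, 0.5, -180.0]
wrist_force: [-0.4, 1.0, 1.4]
opening: 0.0511
grasp_force: 0.0
time: 55.25
ee_pos: [0.4218, -0.1325, 0.1776]
tcp_rot: [-178.6, 0.1, -179.7]
wrist_force: [-0.1, 0.1, 0.1]
opening: 0.0517
grasp_force: 0.0
yellow top [273, 210, 14, 13, 140] [279.4, 215.8] [0.5155 0.1346] [0.5155 0.134 ]
yellow scene [278, 188, 15, 15, 156] [284.7, 194.8] [ 0.5825 -0.0562] [ 0.5825 -0.0562]
yellow scene [348, 208, 16, 23, 269] [356.0, 218.4] [0.5127 0.131 ] [0.5111 0.1313]
red top [436, 210, 17, 12, 172] [444.2, 215.7] [ 0.5191 -0.3635] [ 0.5185 -0.3641]
red scene [220, 114, 14, 22, 246] [226.7, 124.7] [ 0.5165 -0.3629] [ 0.516 -0.363]
red scene [274, 206, 5, 6, 24] [276.0, 208.5] [ 0.6296 -0.0419] [ 0.6296 -0.0419]
```

Red stands upright in the tray. Yellow next.

```bash
python3 -m jog '[[[0,0.6,0,0,0.65],[0,0.8,0,0,0.65],[0,0.8,0,0,0.65],[0,0.8,0,0,0.65],[0.3,0.8,0,0,0.65],[0.4,0.8,0,0,0.65],[0.4,0.5,0,0,0.65],[0.4,0.21,0,0,0.65]]]'
python3 -m jog '[[[0.3,0,0,0,0.65],[0,0,-0.5,0,0.65],[0,0,-0.5,0,0.65],[0,0,0,0,0.65],[0,0,0,0,0.65]]]'
```

```text
time: 56.15
ee_pos: [0.4984, 0.131, 0.1765]
tcp_rot: [-178.6, -0.0, -179.9]
wrist_force: [1.0, -0.3, 1.3]
opening: 0.0553
grasp_force: 0.0
time: 56.65
ee_pos: [0.5123, 0.1288, 0.1272]
tcp_rot: [-178.6, -0.0, 180.0]
wrist_force: [-0.0, -0.1, -0.1]
opening: 0.0556
grasp_force: 0.0
```

```bash
python3 -m jog '[[[0.04,0.08,-0.5,0,0.65],[0,0,-0.5,0,0.65],[0,0,-0.4,0,0.65],[0,0,-0.3,0,0.65],[0,0,-0.15,0,0.65],[0,0,0,0,0.65]]]'
python3 -m jog '[[[0,0,0,0,0.2],[0,0,0,0,0.2],[0,0,0,0,0.2],[0,0,0,0,0.2],[0,0,0,0,0.2]]]' 30
python3 -m jog '[[[0,0,0.1,0,0.2],[0,0,0.15,0,0.2],[-0.4,0,0,0,0.2],[-0.6,0,0,0,0.2],[-0.6,0,0,0,0.2],[0,0,0.5,0,0.2],[0,0,0.5,0,0.2],[0,0,0,0,0.2]]]'
```

```text
time: 57.25
ee_pos: [0.5141, 0.1336, 0.0345]
tcp_rot: [-178.6, -0.0, -180.0]
wrist_force: [-0.7, -0.3, 0.4]
opening: 0.0554
grasp_force: 0.0
time: 57.75
ee_pos: [0.5148, 0.1339, 0.0359]
tcp_rot: [-178.6, 0.1, -180.0]
wrist_force: [-0.6, -0.4, 6.4]
opening: 0.036
grasp_force: 30.2
time: 58.55
ee_pos: [0.4354, 0.1343, 0.1009]
tcp_rot: [-178.7, 0.3, -179.9]
wrist_force: [0.2, -0.3, -0.7]
opening: 0.0359
grasp_force: 30.2
```

```bash
python3 -m jog '[[[0,-0.4,0,0,0.2],[0,-0.7,0,0,0.2],[0,-0.8,0,0,0.2],[0,-0.8,0,0,0.2],[0,-0.8,0,0,0.2],[0,-0.8,0,0,0.2],[0.1,-0.8,0,0,0.2],[0.1,-0.8,0,0,0.2]]]'
python3 -m jog '[[[0,-0.8,0,0,0.2],[0,-0.8,0,0,0.2],[0,-0.6,0,0,0.2],[0,-0.4,0,0,0.2],[0,0,0,0,0.2],[0,0,-0.5,0,0.2],[0,0,-0.4,0,0.2],[0,0,0,0,0.2]]]'
```

```text
time: 59.35
ee_pos: [0.4438, -0.163, 0.097]
tcp_rot: [-178.6, 0.0, -180.0]
wrist_force: [0.5, -0.0, -1.0]
opening: 0.0358
grasp_force: 30.2
time: 60.15
ee_pos: [0.4426, -0.2897, 0.0491]
tcp_rot: [-178.8, -0.2, -179.9]
wrist_force: [-0.0, -0.0, -1.6]
opening: 0.0358
grasp_force: 30.3
```

```bash
python3 -m jog '[[[0.05,0,-0.1,0,0.2],[0,0,-0.08,0,0.2],[0,0,-0.04,0,0.2],[0,0,0,0,0.2]]]'
python3 -m jog '[[[0,0,-0.03,0,0.2],[0,0,0,0,0.2]]]'
```

```text
time: 60.55
ee_pos: [0.4467, -0.2912, 0.0413]
tcp_rot: [-178.6, 0.0, -179.9]
wrist_force: [0.7, 0.8, -0.7]
opening: 0.0359
grasp_force: 30.3
time: 60.75
ee_pos: [0.4466, -0.2913, 0.0396]
tcp_rot: [-178.6, 0.0, -180.0]
wrist_force: [0.4, -0.1, -0.5]
opening: 0.0359
grasp_force: 30.3
```

```bash
python3 -m jog '[[[0,0,-0.04,0,0.2],[0,0,-0.02,0,0.2],[0,0,0,0,0.2]]]'
python3 -m jog '[[[0,0,0,0,0.6],[0,0,0,0,0.6],[0,0,0,0,0.6],[0,0,0.4,0,0.6],[0,0,0.8,0,0.6],[0,0,0.8,0,0.6],[0,0,0.8,0,0.6],[-0.5,0.5,0,0,0.6]]]'
python3 -m jog '[[[-0.5,0.8,0,0,0.6],[-0.5,0.8,0,0,0.6],[0,0.8,0,0,0.6],[0,0.8,0,0,0.6],[0,0.8,0,0,0.6],[0,0,0,0,0.6]]]'
python3 -c "
from h import *
t=camera('top');s=camera('scene');cups(t,s);cv2.imwrite('pics/t12.png',t[100:290,140:500])
cv2.imwrite('pics/t12.png',cv2.resize(t[120:270,160:480],(800,375)))"
```

```text
time: 61.05
ee_pos: [0.4467, -0.2914, 0.037]
tcp_rot: [-178.6, 0.0, -180.0]
wrist_force: [-1.0, 1.2, 3.4]
opening: 0.0362
grasp_force: 30.5
time: 61.85
ee_pos: [0.4251, -0.2689, 0.1822]
tcp_rot: [-178.3, 0.5, -180.0]
wrist_force: [-1.0, 0.6, 0.3]
opening: 0.0516
grasp_force: 0.0
time: 62.45
ee_pos: [0.3714, -0.0629, 0.1768]
tcp_rot: [-178.6, 0.1, -179.7]
wrist_force: [0.4, -1.3, -0.3]
opening: 0.0514
grasp_force: 0.0
yellow top [414, 234, 17, 12, 167] [422.2, 239.5] [ 0.4468 -0.2948] [ 0.4468 -0.2954]
yellow scene [254, 112, 13, 23, 253] [259.8, 122.9] [ 0.4439 -0.2949] [ 0.444  -0.2957]
yellow scene [278, 188, 15, 15, 155] [284.7, 194.8] [ 0.5825 -0.0562] [ 0.5825 -0.0562]
red top [436, 210, 17, 12, 172] [444.2, 215.7] [ 0.5191 -0.3635] [ 0.5185 -0.3641]
red scene [220, 114, 14, 22, 246] [226.7, 124.7] [ 0.5165 -0.3629] [ 0.516 -0.363]
red scene [274, 206, 5, 6, 24] [276.0, 208.5] [ 0.6296 -0.0419] [ 0.6296 -0.0419]
```

View pics/t12.png

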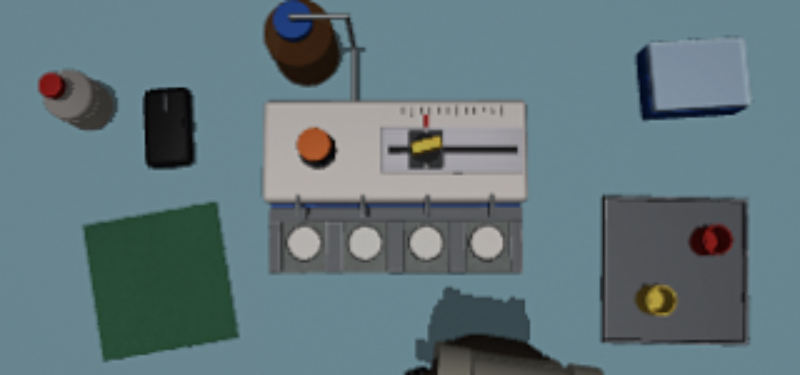

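Both cups stand upright in the tray, red at (711,240) and yellow at (657,300). The stop is still aligned with the clip and the bar tight at (426,146), and the bystanders haven't moved.

```bash
python3 -c "
from workcell import ticket
print(ticket.job_done())"
```

```text
the job is handed in; nothing more can be done
None
```

The job is done and handed in at about 62 s: the dose stop is set to within about 1 mm of the clip and clamped tight, the two-stage plunger press was made with both cups (yellow and red, the only two present) on their spots, and both now stand upright in the tray with the mouse, wash bottle and tip box untouched.

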